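# Hang an S-hook and an offcuts pail on the bench rail, and tug-test it

## Robot

A 6-joint arm with a two-finger parallel gripper is mounted at the origin on the work surface. World frame = base frame: x ahead of the robot, y to its left, z up, the work surface at z = 0. Lengths are in mm, angles in rad, forces in N, time in s.
With the tool pointing down it reaches from about 300 to 775 mm from the base axis. Payload 14.6 kg.
Tool frame: the origin (TCP) lies where the fingers leave the gripper's body, on its centre line; the fingertips stand 97 mm ahead of it and the grasp point (between the pads) lies ahead of it (grip_depth is the z of the grasp point in the tool frame, in mm); z points along the fingers, y is the line along which they close (so a half turn about z gives the same grasp; the last joint's range is limited). The gripper opens to 94 mm and grips with 3 to 60 N. Pads are 16 mm wide; open, the fingers measure 119 mm over their backs; the gripper's body (75 mm by 177 mm) begins 78 mm behind the grasp point.
Start: joints at [1.248, 0.3, 1.521, -0, 1.321, -0.067], TCP at [139.159, 532.095, 302.646] pointing down, gripper open.
Joint ranges: [-3.03, 3.03], [-0.79, 2.21], [0.23, 2.52], [-1.04, 4.18], [0, 3.07], [-2.55, 2.55]. Speed limits (rad/s): [2.22, 2.22, 2.57, 3.14, 3.14, 3.14].

## Interface

Orientations are given as [roll, pitch, yaw] about the fixed x, y, z axes, in that order (R = Rz(yaw) Ry(pitch) Rx(roll)).
In Python, from cell import read_state, camera, sign_off, regions_of, spot_point, grip_depth gives the robot as it stands. The module is installed in compiled form; this text tells all that it offers.
- The arm moves only by the tool send_rows, never from a script. Its argument "series" is a list of rows, each a list of 3 entries, a list of its own where there are three numbers: the shift along the world's x, y, z in mm, then the turn about the world's z in degrees, then the closure, from -1 (fully open) to 1 (shut), so that 0 is half open. A call has 1 to 12 rows; each row shifts and turns the commanded pose from where the row before left it; what a row does not reach is not made up. A row lasts 1/10 s, in which the tool goes at most 50 mm and 8.59 degrees, less where a joint would pass 70% of its speed; a pose out of reach is approached as far as the arm can. A call is refused whole if a number of a shift passes 50 or a number of a turn 8.59, either way. A call with a gripper value outside its range is refused whole. The fingers move at their own pace and stop on an object; "squeeze" is the grip in N (left out, the last holds). Time passes only in rows, so rows that do not move let the fingers close. It gives the time, the measured TCP pose, the force, the opening and the grip force at its end, in the units of the state.
- read_state(): the state, without advancing time (a new reading comes with each control period).
- camera(name): name is "side" or "top"; returns a dict with "color" (384x512x3 uint8, blue, green, red), "fx", "fy", "cx", "cy" (pixels), "camera_from_world" (4x4, takes a point from world to camera coordinates). Camera axes: x right, y down, z forward; pixel columns grow to the right and rows downward; lengths in mm; the calibration is good to about 2 mm. A picture is of the moment at which its call begins. There is no depth.
- sign_off(): hands the job in; it is judged then, once.
Trained networks look in a picture, given as the dict that the camera call returned (one of the last four; its "shot" number tells which), for a name from the list of things; names that differ only in an ending like _2 or _b are one class to them, and where a whole thing is asked for, a point or a joint stands for the part that bears it (a point fixed in the world has none). Each returns a list of dicts, best first, with "confidence" (0 to 1); they miss things now and then, are a little off and sometimes report something else, mostly with a low value. They report only what shows in the picture. A call takes as long as a camera call. They do not tell look-alikes from the thing itself.
- regions_of(thing, picture): "mask" (384x512 bool, what is visible of it).
- spot_point(thing, picture): "point" ([x, y, z] in mm, in the coordinates of the camera as it stood for that picture, good to about 4 mm: a listed point, or the origin of a listed thing).
The state is a dict: "clock": time; "joints": joint angles; "qd": joint speeds; "effort": joint torques, N m; "eef_pos": TCP position; "eef_rot": TCP orientation; "wrist_force": force on the tool from outside, world axes, zero at the start; "moment": the same for the moment, N m; "finger_gap": finger opening in mm; "finger_force": force on a finger pad.
Only numpy, scipy, OpenCV 4.12 (cv2) and the standard library are available. Lean on these libraries where they do the work, as an engineer would, in place of code of your own. Each camera call takes 0.05 s, during which the arm holds its last target. There are 200 camera calls.

## Task

Hang the S-hook over the middle part of the stand's bar; the bar's height is not measured, so lower the hook until you feel it rest on the bar, pressing lightly (a few newtons, never over 15), before you let go of it. Then hang the small pail by its bail from the hook's lower curl and, still holding the pail's grip, pull it steadily down with about 10 N for a second to check that both are seated, and let go so that it hangs freely. Never load the bar or the hook with more than about 20 N, and leave the can, the meter and the jar where they are.

Things in the scene. Friction and masses are not known exactly. Their poses are not given: they have to be found in the camera images.
- stand: Rail stand, fixed. Origin on the bench midway between two posts (16 mm thick, 320 mm high, at y = -130 and +130 mm in its frame, on feet 12 mm high that reach 20 mm to -x and 60 mm to +x). A round steel bar, 12 mm in diameter, runs along its y axis straight above the origin between the posts; dark clamp blocks 32 x 26 x 30 mm hold it at the posts. x points away from the robot
- bar_lowest (a point): Point on the stand's middle line, 251 mm above the bench: the LOWEST height at which the axis of the bar can be clamped. The bar's true height is 0 to 26 mm above this point, different each time, not reported, and has to be found by feel or sight. The bar does not yield under 20 N. Axes as the stand
- caddy: Grey plastic block, fixed, 74 x 50 x 52 mm (x, y, z), origin at the centre of its underside. A slot 37 x 12.4 mm, 46 mm deep, in its top holds the S-hook upright by its lower curl; lift the hook straight up by at least 50 mm to free it
- hook_mid (a point): Centre, half-way up, of the upright S-hook (loose, 80 g, 166 mm high): steel strip 10 mm wide (along y), 4 mm thick, bent to an S in its x-z plane, black thumb grip on top. The shank runs 52 mm straight down from the upper curl's -x side, then slants to the +x side of the lower curl. It starts with the caddy's yaw, and hangs along the stand's x, best with the lower tip towards the robot
- hook_grip (a point): Centre of the hook's thumb grip: a block 16 x 14 x 38 mm (x, y, z) to be pinched along y from above; it begins 20 mm below this point, where the upper curl's strip begins. It lies 26 mm above hook_seat
- hook_seat (a point): Point on the hook: inside of the top of the upper curl, which rests on top of the bar (6 mm above the bar's axis when hung). This curl opens downward, inner radius 10 mm, its tip on the +x side 21 mm below this point. The hook comes over the bar from the robot's side: tip above the bar, lower curl passing below it, then down
- hook_curl (a point): Point on the hook: inner bottom of the lower curl, where the bail bar rests (its axis then 4 mm above this point), 121 mm below hook_seat. This curl opens upward, inner radius 11 mm, its tip on the -x side 17 mm above this point
- pail_mid (a point): Centre of the pail (loose, about 250 g), 60 mm above its underside: an aluminium cup 76 mm wide at the rim and 58 mm high with a stiff steel bail rising over it; the bail does not swing. Frame: z up when level, y along the bail bar
- pail_bar (a point): Middle of the bail bar, a straight round bar 8 mm in diameter along the pail's y axis, 118 mm above the pail's underside and 60 mm above the rim; its straight legs stand at y = -39 and +39 mm. This middle goes into the hook's lower curl, from above over the tip on the hook's -x side
- pail_grip (a point): Centre of the pail's black grip, a block 12 x 16 x 44 mm (y 16, 44 along its length) that leans back 30 degrees from vertical towards the pail's -x; to be pinched along y with the fingers pointing along its length, down and forward. The centre is 37 mm to -x and 50 mm above pail_bar; two thin wires, at y = +-15 mm by the bail bar, join them, with room for the hook between them
- spray_can: Spray can, 54 mm wide, 150 mm high, loose bystander; origin under its centre
- meter: Yellow multimeter lying on its back, 150 x 80 x 40 mm, loose bystander; origin under its centre
- flux_jar: Small amber jar, 44 mm wide, 60 mm high, loose bystander behind the stand; origin under its centre
Mind the look-alikes: they are no part of the job. Of the things that look like the part that bears pail_mid, take the one that is farthest from the robot's base at the start.

How it is judged:
By the outcome, as a careful person would: the job done as asked, in the order asked, and still so for the second after the job is handed in, with the robot touching nothing.
It also fails if it takes over 72 s, if anything falls off the work surface, if the arm or the gripper's body presses on something with over 40 N, if the wrist force passes 120 N, or if a joint passes its speed limit or range.

## Working session

There is one attempt and no reset: what is moved stays moved. The work goes in short steps, Python scripts to look and compute and a tool call to move; the robot and the scene stay as the last step left them, time stands still between calls to the robot, and variables do not carry over. Pictures are saved under pics/ and viewed, at most 10 in all, crops included, and the job is handed in when it is done.

Besides the shell and the picture viewer there is one more tool, called by a JSON object that holds its "op" and its "data", one argument or row to a line. send_rows: Moves the arm, as the interface text tells. Its arguments: {"type":"object","properties":{"series":{"type":"array"},"squeeze":{"type":"number"}},"required":["series"]}

```bash
mkdir -p pics
cat > h.py <<'E'
import numpy as np, cv2
from cell import *
def w(p,pic):
    T=np.linalg.inv(pic["camera_from_world"]); return (T@np.r_[p,1])[:3]
def px(P,pic):
    c=(pic["camera_from_world"]@np.r_[P,1])[:3]; return (pic["fx"]*c[0]/c[2]+pic["cx"],pic["fy"]*c[1]/c[2]+pic["cy"])
def look(names,cams=("side","top"),save=None):
    out=[]
    for c in cams:
        p=camera(c); out.append(p)
        if save: cv2.imwrite(f"pics/{save}_{c}.png",p["color"])
        for n in names:
            for d in spot_point(n,p)[:4]:
                if d["confidence"]>.2: print(c,n,round(d["confidence"],2),w(d["point"],p).round(1),np.round(px(w(d["point"],p),p)))
    return out
E
python3 - <<'E'
from h import *
s=read_state(); print(s, grip_depth)
P=look(["stand","bar_lowest","caddy","hook_mid","hook_grip","hook_seat","hook_curl","pail_mid","pail_bar","pail_grip","spray_can","meter","flux_jar"],save="a")
for p in P: print(p["fx"],p["cx"],np.linalg.inv(p["camera_from_world"]).round(3).tolist())
cv2.imwrite("pics/a.png",cv2.resize(np.hstack([p["color"] for p in P]),(800,300)))
E
```

```text
{'clock': 0.0, 'joints': array([ 1.24840331e+00,  3.00466860e-01,  1.52158065e+00, -2.79887280e-05,
        1.32070909e+00, -6.66196600e-02]), 'qd': array([-0.00063603, -0.00109729,  0.00078298,  0.00050195, -0.00069527,
        0.00156893]), 'effort': array([-1.13074275e-03, -5.31805408e+01, -3.52740884e+01,  7.08012516e-02,
        2.43549328e-02, -8.16635634e-05]), 'eef_pos': array([139.11586037, 531.95743824, 302.08877762]), 'eef_rot': array([-3.14042949e+00, -5.04343816e-05,  2.88582622e+00]), 'wrist_force': array([-0.91493059, -0.00673718, -0.00518904]), 'moment': array([-0.05005542,  0.04426669,  0.02707263]), 'finger_force': 0.0, 'finger_gap': 93.8979931986642} 78.39999999999999
side stand 0.95 [593.1 -35.6   1.5] [276. 246.]
side stand 0.54 [ 654.1 -363.4   -1.9] [347. 327.]
side bar_lowest 0.56 [594.3 -36.6 250.3] [279. 167.]
side caddy 0.76 [ 5.431e+02 -2.657e+02 -2.000e-01] [286. 307.]
side hook_mid 0.71 [ 543.1 -272.6   88.4] [289. 280.]
side hook_mid 0.59 [657.6 408.7  -4.9] [254. 172.]
side hook_grip 0.52 [ 546.6 -265.9  153.8] [290. 255.]
side hook_seat 0.61 [ 545.  -
[... 1782 characters left out ...]
_grip 0.68 [508.2 283.  168.8] [168. 205.]
top pail_grip 0.68 [262.2 354.6 168.6] [142. 289.]
top pail_grip 0.66 [365.3 335.8 170.6] [149. 254.]
top spray_can 0.74 [ 542.4 -267.4   -2.4] [343. 200.]
top spray_can 0.64 [ 6.640e+02  4.082e+02 -3.000e-01] [144. 162.]
top meter 0.65 [ 6.500e+02 -3.595e+02  2.000e-01] [370. 168.]
top flux_jar 0.47 [775.7  23.8   5.3] [257. 130.]
477.0037672259234 251.95401889590647 [[0.962, -0.136, 0.236, 237.156], [-0.273, -0.484, 0.832, -1046.742], [0.001, -0.865, -0.502, 806.162], [0.0, 0.0, 0.0, 1.0]]
418.86451382788607 256.40717443156797 [[0.012, -0.997, 0.078, 441.015], [-1.0, -0.011, 0.005, 16.313], [-0.005, -0.078, -0.997, 1404.695], [0.0, 0.0, 0.0, 1.0]]
```

View picture.

View pics/a.png

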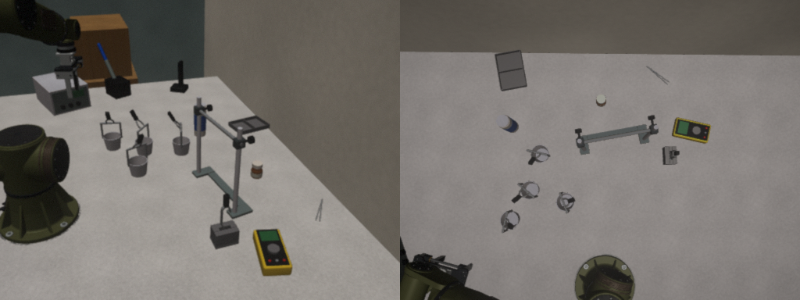

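Run:
```python
import cv2,numpy as np
s=cv2.imread("pics/a_side.png");t=cv2.imread("pics/a_top.png")
a=cv2.resize(s[120:330,190:370],(510,595),interpolation=cv2.INTER_CUBIC)
b=cv2.resize(t[160:240,140:240],(290,232),interpolation=cv2.INTER_CUBIC)
c=cv2.resize(t[150:230,290:390],(290,232),interpolation=cv2.INTER_CUBIC)
o=np.zeros((595,800,3),np.uint8);o[:,:510]=a;o[:232,510:]=b;o[240:472,510:]=c
cv2.imwrite("pics/b.png",o)
```

```text
(no output)
```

View pics/b.png

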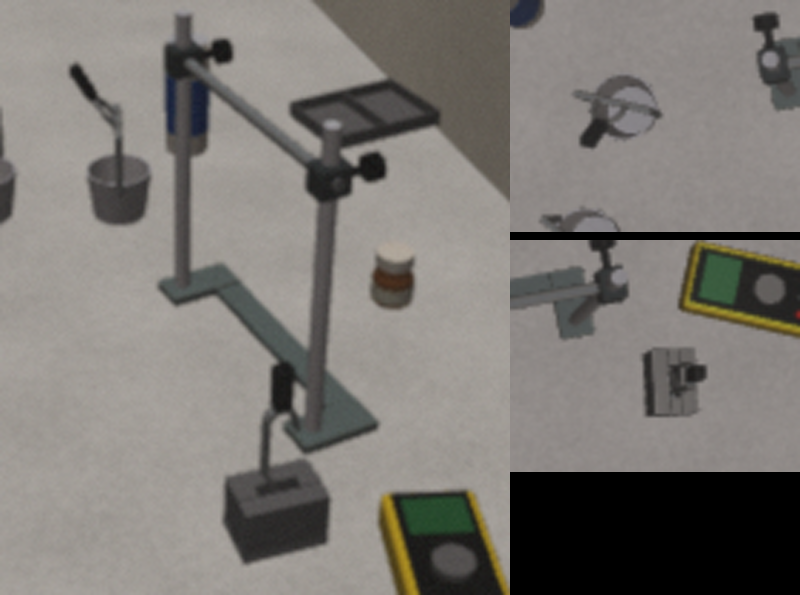

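The side view shows the hook upright in its caddy at (287,265) to (286,307) px, with the shank towards the robot. The stand's bar runs from (256,143) to (300,177), and the farthest of the four pails is at (230,178). In the top view the stand is turned about +10° and the far pail about -13°. Next I'll refine the yaws and the bar height.

```bash
cat > fit.py <<'E'
from h import *
from scipy.optimize import least_squares, minimize
P={c:camera(c) for c in ("side","top")}
def R(a): return np.array([[np.cos(a),-np.sin(a),0],[np.sin(a),np.cos(a),0],[0,0,1]])
obs=[("side",130,254.6,127),("side",-130,307.2,165.5),("top",130,229.7,180.7),("top",-130,325.2,164.5)]
def f(v): return np.ravel([np.subtract(px(np.r_[v[:2],0]+R(v[2])@[0,y,320],P[c]),(a,b)) for c,y,a,b in obs])
s=least_squares(f,[590,-35,.17]); v=s.x; print("stand",v[:2].round(1),np.degrees(v[2]).round(1),s.fun.round(1))
g=cv2.GaussianBlur(cv2.cvtColor(P["side"]["color"],6),(0,0),.5).astype(np.float32)
ys=np.linspace(-95,95,77)
for h in range(240,292,2):
    q=np.float32([px(np.r_[v[:2],0]+R(v[2])@[0,y,h],P["side"]) for y in ys])
    print(h,cv2.remap(g,q[:,0],q[:,1],1).mean().round(0),end="; ")
print()
def hull(x,y,yaw,p,box):
    m=np.zeros((384,512),np.uint8)
    q=np.array([px(np.r_[x,y,0]+R(yaw)@[i*box[0]/2,j*box[1]/2,k*box[2]],p) for i in(-1,1) for j in(-1,1) for k in(0,1)])
    cv2.fillConvexPoly(m,np.round(cv2.convexHull(np.float32(q))*16).astype(np.int32),1,shift=4); return m>0
M={}
for c in P:
    r=regions_of("caddy",P[c]); print(c,[(round(d["confidence"],2),d["mask"].sum(),np.argwhere(d["mask"]).mean(0).round()) for d in r[:3]])
    r=[d for d in r if abs(np.argwhere(d["mask"]).mean(0)-([303,285] if c=="side" else [200,345])).max()<12]
    if r: M[c]=r[0]["mask"]
def cost(u): return -sum((hull(*u,P[c],(74,50,52))&M[c]).sum()/(hull(*u,P[c],(74,50,52))|M[c]).sum() for c in M)
best=min((minimize(cost,[544,-267,a],method="Nelder-Mead",options=dict(initial_simplex=[[544,-267,a],[550,-267,a],[544,-261,a],[544,-267,a+.15]])) for a in (-.3,-.1,.1,.3)),key=lambda r:r.fun)
print("caddy",best.x[:2].round(1),np.degrees(best.x[2]).round(1),best.fun)
for c in P:
    for d in regions_of("pail_mid",P[c])[:5]:
        n=np.argwhere(d["mask"]); print(c,round(d["confidence"],2),n.mean(0).round(),len(n))
E
python3 fit.py
```

```text
stand [589.9 -36.1] 10.7 [-0.5 -3.8 -0.9 -2.4  0.3  0.1  2.9 -0.9]
240 142.0; 242 142.0; 244 142.0; 246 142.0; 248 142.0; 250 141.0; 252 141.0; 254 141.0; 256 139.0; 258 134.0; 260 123.0; 262 107.0; 264 91.0; 266 82.0; 268 83.0; 270 89.0; 272 97.0; 274 103.0; 276 109.0; 278 116.0; 280 125.0; 282 134.0; 284 140.0; 286 143.0; 288 144.0; 290 143.0; 
side [(0.6, np.int64(1060), array([300., 287.]))]
top [(0.77, np.int64(353), array([199., 344.])), (0.64, np.int64(493), array([197., 177.]))]
caddy [ 544.  -268.3] 0.2 -1.6565255142933477
side 0.95 [176. 183.] 423
side 0.76 [173. 142.] 711
side 0.68 [180. 230.] 623
side 0.67 [205. 176.] 880
top 0.94 [282. 140.] 554
top 0.85 [198. 177.] 479
top 0.85 [244. 163.] 528
top 0.81 [258. 211.] 454
```

```bash
cat > bar.py <<'E'
from h import *
t=cv2.imread("pics/a_top.png"); s=cv2.imread("pics/a_side.png"); P={c:camera(c) for c in("side","top")}
yaw=np.radians(10.7)
def prof(c,img,x,y,h,yaw):
    q=np.float32([px([x-np.sin(yaw)*l,y+np.cos(yaw)*l,h],P[c]) for l in np.linspace(-90,90,73)])
    return cv2.remap(img,q[:,0],q[:,1],1).reshape(-1,3).mean(0).round().astype(int).tolist()
for x in range(560,626,3): print(x,prof("top",t,x,-36,266,yaw),prof("top",t,x,-36,266,yaw+.03)[1],prof("top",t,x,-36,266,yaw-.03)[1],prof("top",t,x,-36,266,yaw-.06)[1])
o=np.zeros((600,800,3),np.uint8)
o[:,:400]=cv2.resize(s[120:240,240:320],(400,600),interpolation=2)
o[:280,400:]=cv2.resize(t[150:220,225:325+0],(400,280),interpolation=2)
o[300:600,400:]=cv2.resize(t[150:210,310:390],(400,300),interpolation=2)
cv2.imwrite("pics/c.png",o)
E
python3 bar.py
```

```text
560 [131, 133, 138] 133 133 133
563 [130, 133, 137] 132 133 133
566 [130, 133, 137] 133 133 133
569 [131, 133, 138] 133 133 133
572 [131, 133, 138] 133 133 133
575 [131, 133, 138] 133 133 133
578 [131, 133, 137] 133 133 132
581 [130, 133, 137] 133 132 130
584 [128, 130, 134] 129 126 121
587 [108, 110, 113] 114 110 111
590 [97, 98, 99] 100 98 101
593 [99, 98, 99] 98 97 94
596 [94, 95, 95] 93 92 91
599 [80, 81, 81] 83 85 88
602 [82, 83, 79] 83 83 85
605 [85, 86, 81] 86 85 85
608 [86, 86, 81] 86 86 86
611 [86, 86, 82] 86 87 91
614 [90, 91, 87] 93 95 101
617 [113, 114, 115] 114 114 113
620 [133, 135, 140] 134 131 125
623 [135, 138, 143] 138 137 134
```

View pics/c.png

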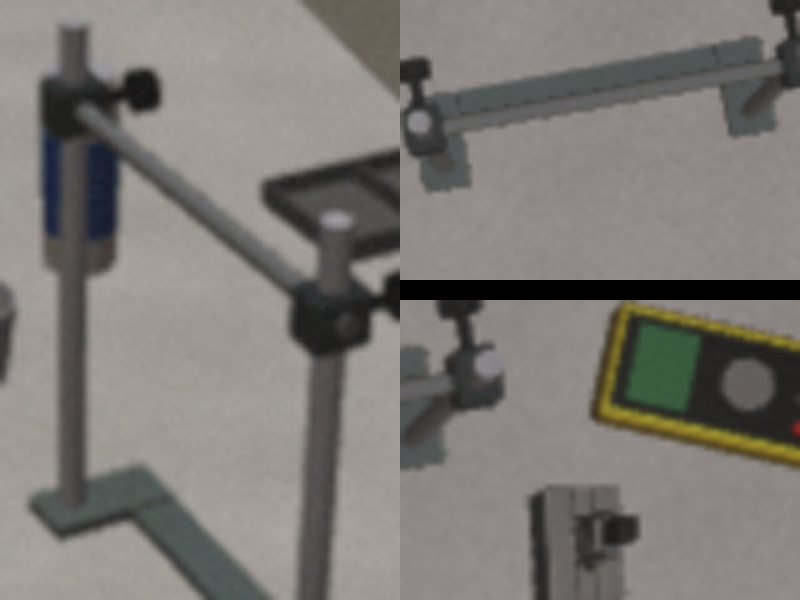

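The crops show the post tops: side view (254.8,125.4) and (307.2,164.0), top view (229.8,180.5) and (327.6,162.6). The bar centre in the top view runs from (236.3,181.3) to (318.8,167.0).

```bash
cat > fit2.py <<'E'
from h import *
from scipy.optimize import least_squares
P={c:camera(c) for c in ("side","top")}
def R(a): return np.array([[np.cos(a),-np.sin(a),0],[np.sin(a),np.cos(a),0],[0,0,1]])
obs=[("side",130,254.8,125.4),("side",-130,307.2,164),("top",130,229.8,180.5),("top",-130,327.6,162.6)]
def f(v): return np.ravel([np.subtract(px(np.r_[v[:2],0]+R(v[2])@[0,y,320],P[c]),(a,b)) for c,y,a,b in obs])
s=least_squares(f,[590,-35,.17]); v=s.x; print("stand",v[:2].round(1),np.degrees(v[2]).round(1),s.fun.round(1))
# bar: side ends in crop (95,115)->(300,290)/5 ; top line
b=[("side",240+95/5,120+113/5),("side",240+295/5,120+281/5),("top",236.3,181.3),("top",318.8,167.)]
def g(u):
    r=[]
    for c,a,bb in b:
        A=np.array(px(np.array([u[0]-np.sin(u[2])*-120,-36+np.cos(u[2])*-120,u[1]]),P[c]));B=np.array(px(np.array([u[0]-np.sin(u[2])*120,-36+np.cos(u[2])*120,u[1]]),P[c]))
        d=(B-A)/np.linalg.norm(B-A); e=np.array([a,bb])-A; r.append(d[0]*e[1]-d[1]*e[0])
    return r
s=least_squares(g,[592,265,.17]); print("bar x,h,yaw",s.x[:2].round(1),np.degrees(s.x[2]).round(1),np.round(s.fun,1))
E
python3 fit2.py
```

```text
stand [591.5 -36.9] 11.0 [-0.3 -2.1  0.1 -0.9  0.5 -0.   0.7  0.2]
bar x,h,yaw [591.2 273.3] 10.4 [ 0.2 -0.1 -0.1  0.1]
```

{"op": "send_rows", "data": {
  "series": [
    [[20, -40, 4], 1.5, -1],
    [[20, -40, 4], 1.5, -1],
    [[20, -40, 4], 1.5, -1],
    [[20, -40, 4], 1.5, -1],
    [[20, -40, 4], 1.5, -1],
    [[20, -40, 4], 1.5, -1],
    [[20, -40, 4], 1.5, -1],
    [[20, -40, 4], 1.5, -1],
    [[20, -40, 4], 1.5, -1],
    [[20, -40, 4], 1.4, -1],
    [[20, -40, 0], 0, -1],
    [[20, -40, 0], 0, -1]
  ]
}}

```text
clock: 3.1
eef_pos: [379.5, 50.2, 343.1]
eef_rot: [3.142, 0.001, -3.137]
wrist_force: [0.7, 0.8, -0.4]
finger_gap: 94.0
finger_force: 0.0
```

{"op": "send_rows", "data": {
  "series": [
    [[20, -40, 0], 0, -1],
    [[20, -40, 0], 0, -1],
    [[20, -40, 0], 0, -1],
    [[20, -40, 0], 0, -1],
    [[20, -40, 0], 0, -1],
    [[20, -40, 0], 0, -1],
    [[20, -40, 0], 0, -1],
    [[20, -35, 0], 0, -1],
    [[0, 0, 0], 0, -1],
    [[0, 0, 0], 0, -1]
  ]
}}

```text
clock: 4.1
eef_pos: [539.1, -263.2, 341.9]
eef_rot: [3.141, -0.001, -3.138]
wrist_force: [-0.3, -0.1, 0.7]
finger_gap: 94.4
finger_force: 0.0
```

{"op": "send_rows", "data": {
  "series": [
    [[6, -4, 0], 0, -1],
    [[0, 0, -25], 0, -1],
    [[0, 0, -25], 0, -1],
    [[0, 0, -25], 0, -1],
    [[0, 0, -20], 0, -1],
    [[0, 0, -12], 0, -1],
    [[0, 0, 0], 0, -1]
  ]
}}

```text
clock: 4.8
eef_pos: [545.0, -266.2, 234.8]
eef_rot: [3.141, -0.001, -3.137]
wrist_force: [-0.1, -0.2, 0.5]
finger_gap: 94.2
finger_force: 0.0
```

Run:
```python
from h import *
P=look(["hook_grip"])
print(read_state()["eef_pos"],read_state()["wrist_force"])
o=np.zeros((400,800,3),np.uint8)
o[:,:400]=cv2.resize(P[0]["color"][210:320,230:340],(400,400),interpolation=2)
o[:,400:]=cv2.resize(P[1]["color"][150:240,300:390],(400,400),interpolation=2)
cv2.imwrite("pics/d.png",o)
```

```text
side hook_grip 0.48 [ 546.4 -266.4  154.6] [290. 254.]
top hook_grip 0.39 [506.3 284.  167.4] [168. 206.]
[ 545.50901896 -266.92408326  237.03070147] [ 1.51556072 -0.22424814  0.28509844]
```

View pics/d.png

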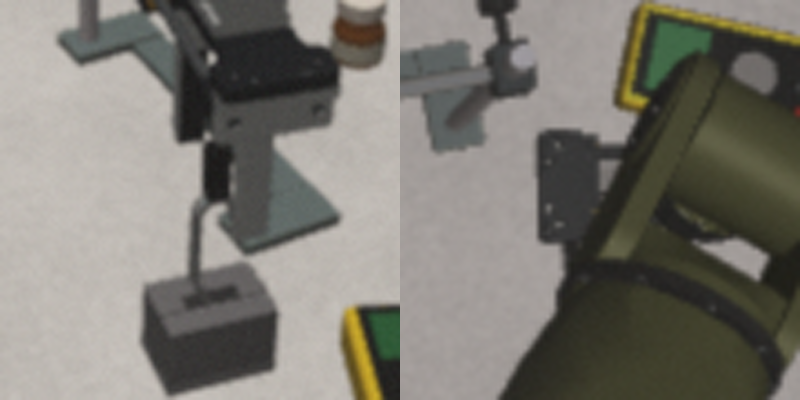

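The black thumb grip sits at (290,254) px in the side view, between the open fingers. Closing on it.

{"op": "send_rows", "data": {
  "series": [
    [[0, 0, 0], 0, 1],
    [[0, 0, 0], 0, 1],
    [[0, 0, 0], 0, 1],
    [[0, 0, 0], 0, 1],
    [[0, 0, 0], 0, 1],
    [[0, 0, 0], 0, 1],
    [[0, 0, 0], 0, 1],
    [[0, 0, 0], 0, 1],
    [[0, 0, 0], 0, 1],
    [[0, 0, 0], 0, 1]
  ],
  "squeeze": 30
}}

```text
clock: 6.0
eef_pos: [545.2, -266.9, 235.7]
eef_rot: [-3.142, 0.0, -3.137]
wrist_force: [-0.5, -0.2, 0.6]
finger_gap: 17.1
finger_force: 0.0
```

{"op": "send_rows", "data": {
  "series": [
    [[0, 0, 0], 0, 1],
    [[0, 0, 0], 0, 1],
    [[0, 0, 0], 0, 1],
    [[0, 0, 2], 0, 1],
    [[0, 0, 5], 0, 1],
    [[0, 0, 10], 0, 1],
    [[0, 0, 20], 0, 1],
    [[0, 0, 25], 0, 1],
    [[0, 0, 30], 0, 1],
    [[0, 0, 30], 0, 1],
    [[0, 0, 30], 0, 1],
    [[0, 0, 28], 0, 1]
  ]
}}

```text
clock: 7.2
eef_pos: [544.8, -266.6, 418.2]
eef_rot: [-3.141, 0.001, -3.137]
wrist_force: [0.0, 0.1, -0.7]
finger_gap: 13.9
finger_force: 30.0
```

{"op": "send_rows", "data": {
  "series": [
    [[0, 20, 2], 0, 1],
    [[0, 35, 2], 1.5, 1],
    [[0, 40, 2], 2, 1],
    [[0, 40, 0], 2, 1],
    [[0, 40, 0], 2, 1],
    [[2, 30, 0], 2, 1],
    [[0, 16, 0], 1, 1],
    [[0, 0, 0], 0, 1],
    [[0, 0, 0], 0, 1],
    [[0, 0, 0], 0, 1]
  ]
}}

```text
clock: 8.2
eef_pos: [547.1, -46.9, 421.5]
eef_rot: [-3.142, -0.0, -2.956]
wrist_force: [0.1, -0.2, -1.4]
finger_gap: 13.5
finger_force: 30.0
```

Run:
```python
from h import *
P=look(["hook_grip","hook_seat","hook_curl","hook_mid"],save="e")
s=read_state();print(s["eef_pos"],s["wrist_force"],s["clock"])
o=np.zeros((500,800,3),np.uint8)
o[:,:400]=cv2.resize(P[0]["color"][110:235,230:330],(400,500),interpolation=2)
o[:400,400:]=cv2.resize(P[1]["color"][140:240,230:330],(400,400),interpolation=2)
cv2.imwrite("pics/e.png",o)
```

```text
side hook_grip 0.74 [548.8 -47.2 335.4] [263. 139.]
side hook_seat 0.62 [547.9 -51.6 276.6] [263. 162.]
side hook_seat 0.6 [545.5 -44.6 311.7] [261. 148.]
side hook_seat 0.52 [ 542.7 -269.    -1.3] [286. 308.]
side hook_curl 0.56 [547.8 -49.2 194.2] [262. 191.]
side hook_mid 0.54 [546.2 -52.6 274.9] [263. 163.]
[547.1513299  -45.99602875 421.64258723] [-0.3902794   0.4176582  -1.45772707] 8.7
```

View pics/e.png

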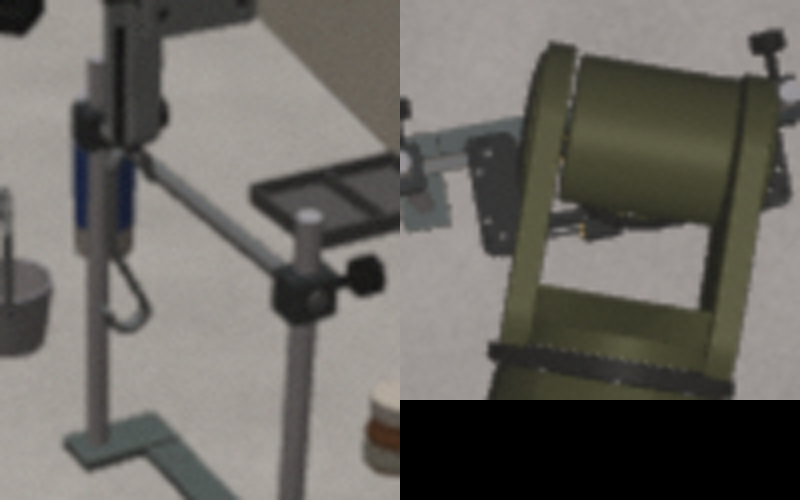

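The hook hangs upright in the gripper on the robot's side of the bar. Its upper curl is near (261,148) px and its lower curl near (262,191), below the bar's level. Moving over the bar now.

{"op": "send_rows", "data": {
  "series": [
    [[0, 0, 4], 0, 1],
    [[8, 1.5, 0], 0, 1],
    [[10, 2, 0], 0, 1],
    [[10, 2, 0], 0, 1],
    [[8, 1.5, 0], 0, 1],
    [[6, 1, 0], 0, 1],
    [[2.5, 0.5, 0], 0, 1],
    [[0, 0, 0], 0, 1],
    [[0, 0, 0], 0, 1]
  ]
}}

```text
clock: 9.6
eef_pos: [591.5, -37.4, 425.7]
eef_rot: [-3.142, 0.0, -2.954]
wrist_force: [0.3, 0.6, -0.7]
finger_gap: 14.0
finger_force: 30.0
```

{"op": "send_rows", "data": {
  "series": [
    [[0, 0, -5], 0, 1],
    [[0, 0, -4], 0, 1],
    [[0, 0, -1], 0, 1],
    [[0, 0, -1], 0, 1],
    [[0, 0, -1], 0, 1],
    [[0, 0, -1], 0, 1],
    [[0, 0, 0], 0, 1]
  ]
}}

```text
clock: 10.3
eef_pos: [591.7, -37.4, 412.6]
eef_rot: [3.142, -0.0, -2.954]
wrist_force: [-0.7, 0.3, -1.2]
finger_gap: 13.8
finger_force: 30.0
```

{"op": "send_rows", "data": {
  "series": [
    [[0, 0, -1], 0, 1],
    [[0, 0, -1], 0, 1],
    [[0, 0, -1], 0, 1],
    [[0, 0, 0], 0, 1]
  ]
}}

```text
clock: 10.7
eef_pos: [591.7, -37.4, 409.5]
eef_rot: [3.141, -0.0, -2.954]
wrist_force: [-0.4, 0.1, -0.5]
finger_gap: 14.0
finger_force: 30.0
```

{"op": "send_rows", "data": {
  "series": [
    [[0, 0, -1], 0, 1],
    [[0, 0, -1], 0, 1],
    [[0, 0, -1], 0, 1],
    [[0, 0, 0], 0, 1]
  ]
}}

```text
clock: 11.1
eef_pos: [591.6, -37.4, 406.5]
eef_rot: [3.141, -0.0, -2.954]
wrist_force: [0.3, -0.3, -1.0]
finger_gap: 13.6
finger_force: 30.0
```

{"op": "send_rows", "data": {
  "series": [
    [[0, 0, -1], 0, 1],
    [[0, 0, -1], 0, 1],
    [[0, 0, -1], 0, 1],
    [[0, 0, -1], 0, 1],
    [[0, 0, 0], 0, 1]
  ]
}}

```text
clock: 11.6
eef_pos: [591.6, -37.4, 402.4]
eef_rot: [3.141, -0.0, -2.954]
wrist_force: [0.3, -0.2, -0.3]
finger_gap: 13.8
finger_force: 30.0
```

{"op": "send_rows", "data": {
  "series": [
    [[0, 0, -1], 0, 1],
    [[0, 0, -1], 0, 1],
    [[0, 0, -1], 0, 1],
    [[0, 0, -1], 0, 1],
    [[0, 0, -1], 0, 1],
    [[0, 0, -1], 0, 1],
    [[0, 0, 0], 0, 1]
  ]
}}

```text
clock: 12.3
eef_pos: [591.7, -37.4, 396.5]
eef_rot: [3.142, -0.0, -2.954]
wrist_force: [-0.6, -0.4, -0.7]
finger_gap: 13.9
finger_force: 30.0
```

Run:
```python
from h import *
P=look(["hook_grip","hook_seat"],("side",))
s=read_state();print(s["eef_pos"],s["wrist_force"],s["clock"])
cv2.imwrite("pics/f.png",cv2.resize(P[0]["color"][120:200,240:320],(600,600),interpolation=2))
```

```text
side hook_grip 0.79 [593.9 -36.  314.1] [279. 143.]
side hook_seat 0.5 [588.7 -34.6 288.8] [277. 153.]
[591.66947872 -37.40558055 396.68168261] [-0.26430646  0.55531605 -0.4377952 ] 12.45
```

View pics/f.png

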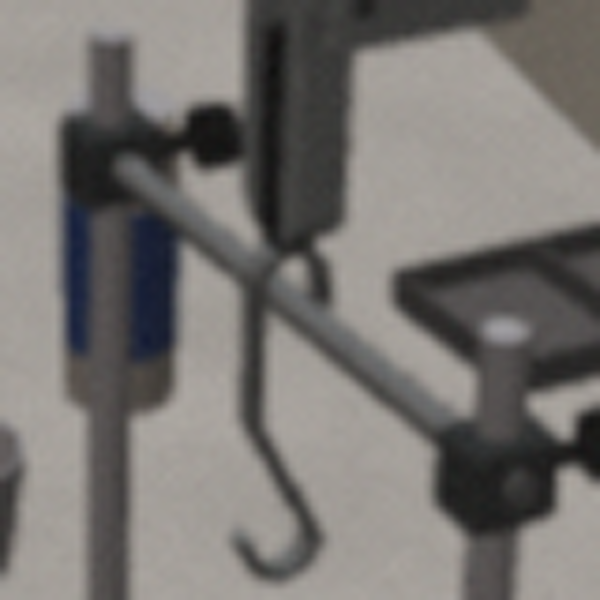

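The side view shows the upper curl straddling the bar at about (279,156) px, with its tip behind the bar and a gap of roughly 10 mm still above it. Lowering by feel.

{"op": "send_rows", "data": {
  "series": [
    [[0, 0, -1], 0, 1],
    [[0, 0, -1], 0, 1],
    [[0, 0, -1], 0, 1],
    [[0, 0, -1], 0, 1],
    [[0, 0, 0], 0, 1]
  ]
}}

```text
clock: 12.95
eef_pos: [591.6, -37.4, 392.5]
eef_rot: [3.142, -0.0, -2.954]
wrist_force: [-0.1, -0.2, -0.6]
finger_gap: 13.6
finger_force: 30.0
```

{"op": "send_rows", "data": {
  "series": [
    [[0, 0, -1], 0, 1],
    [[0, 0, -1], 0, 1],
    [[0, 0, 0], 0, 1]
  ]
}}

```text
clock: 13.25
eef_pos: [591.7, -37.4, 390.5]
eef_rot: [3.142, -0.0, -2.954]
wrist_force: [0.6, -0.5, -0.6]
finger_gap: 13.7
finger_force: 30.0
```

{"op": "send_rows", "data": {
  "series": [
    [[0, 0, -1], 0, 1],
    [[0, 0, 0], 0, 1]
  ]
}}

```text
clock: 13.45
eef_pos: [591.6, -37.4, 389.5]
eef_rot: [3.142, -0.0, -2.954]
wrist_force: [-0.2, -1.0, -0.7]
finger_gap: 13.9
finger_force: 30.0
```

{"op": "send_rows", "data": {
  "series": [
    [[0, 0, -1], 0, 1],
    [[0, 0, 0], 0, 1]
  ]
}}

```text
clock: 13.65
eef_pos: [591.7, -37.4, 388.5]
eef_rot: [3.142, -0.0, -2.954]
wrist_force: [0.1, -0.5, 0.0]
finger_gap: 13.9
finger_force: 30.0
```

{"op": "send_rows", "data": {
  "series": [
    [[0, 0, -1], 0, 1],
    [[0, 0, 0], 0, 1]
  ]
}}

```text
clock: 13.85
eef_pos: [591.7, -37.4, 387.5]
eef_rot: [3.142, -0.0, -2.954]
wrist_force: [0.4, 0.3, -1.5]
finger_gap: 13.7
finger_force: 30.0
```

{"op": "send_rows", "data": {
  "series": [
    [[0, 0, -0.5], 0, 1],
    [[0, 0, 0], 0, 1]
  ]
}}

```text
clock: 14.05
eef_pos: [591.7, -37.4, 387.1]
eef_rot: [3.142, -0.0, -2.954]
wrist_force: [0.8, -0.3, -0.8]
finger_gap: 13.9
finger_force: 30.0
```

{"op": "send_rows", "data": {
  "series": [
    [[0, 0, -0.5], 0, 1],
    [[0, 0, 0], 0, 1]
  ]
}}

```text
clock: 14.25
eef_pos: [591.6, -37.4, 386.6]
eef_rot: [-3.142, -0.0, -2.954]
wrist_force: [-0.8, -0.2, 0.2]
finger_gap: 13.6
finger_force: 30.0
```

{"op": "send_rows", "data": {
  "series": [
    [[0, 0, -0.5], 0, 1],
    [[0, 0, -0.5], 0, 1],
    [[0, 0, 0], 0, 1]
  ]
}}

```text
clock: 14.55
eef_pos: [591.6, -37.4, 385.5]
eef_rot: [3.142, -0.0, -2.954]
wrist_force: [1.2, -0.6, -1.1]
finger_gap: 13.6
finger_force: 30.0
```

{"op": "send_rows", "data": {
  "series": [
    [[0, 0, -0.5], 0, 1],
    [[0, 0, 0], 0, 1]
  ]
}}

```text
clock: 14.75
eef_pos: [591.6, -37.4, 385.1]
eef_rot: [3.142, -0.0, -2.954]
wrist_force: [-0.8, -0.6, -1.1]
finger_gap: 13.6
finger_force: 30.0
```

{"op": "send_rows", "data": {
  "series": [
    [[0, 0, -0.5], 0, 1],
    [[0, 0, 0], 0, 1]
  ]
}}

```text
clock: 14.95
eef_pos: [591.6, -37.4, 384.6]
eef_rot: [3.142, -0.0, -2.954]
wrist_force: [0.3, -0.2, -1.2]
finger_gap: 13.6
finger_force: 30.0
```

{"op": "send_rows", "data": {
  "series": [
    [[0, 0, -0.5], 0, 1],
    [[0, 0, -0.5], 0, 1],
    [[0, 0, 0], 0, 1]
  ]
}}

```text
clock: 15.25
eef_pos: [591.6, -37.4, 383.5]
eef_rot: [3.142, -0.0, -2.954]
wrist_force: [0.0, -0.3, -0.9]
finger_gap: 14.1
finger_force: 30.0
```

{"op": "send_rows", "data": {
  "series": [
    [[0, 0, -0.5], 0, 1],
    [[0, 0, 0], 0, 1]
  ]
}}

```text
clock: 15.45
eef_pos: [591.7, -37.4, 383.1]
eef_rot: [3.142, -0.0, -2.954]
wrist_force: [0.1, 1.4, -1.2]
finger_gap: 13.6
finger_force: 30.0
```

{"op": "send_rows", "data": {
  "series": [
    [[0, 0, -0.5], 0, 1],
    [[0, 0, 0], 0, 1]
  ]
}}

```text
clock: 15.65
eef_pos: [591.7, -37.4, 382.9]
eef_rot: [-3.141, 0.001, -2.954]
wrist_force: [1.1, 0.5, -0.2]
finger_gap: 13.6
finger_force: 30.0
```

{"op": "send_rows", "data": {
  "series": [
    [[0, 0, -0.5], 0, 1],
    [[0, 0, 0], 0, 1]
  ]
}}

```text
clock: 15.85
eef_pos: [591.7, -37.4, 382.7]
eef_rot: [-3.141, 0.001, -2.954]
wrist_force: [1.0, 0.6, 4.4]
finger_gap: 14.0
finger_force: 30.0
```

Contact: about 5 N of press at TCP z ≈ 382.8. Releasing.

{"op": "send_rows", "data": {
  "series": [
    [[0, 0, 0], 0, 1],
    [[0, 0, 0], 0, 1],
    [[0, 0, 0], 0, 0.2],
    [[0, 0, 0], 0, 0],
    [[0, 0, 0], 0, 0],
    [[0, 0, 0], 0, 0]
  ]
}}

```text
clock: 16.45
eef_pos: [591.6, -37.4, 381.9]
eef_rot: [3.141, -0.0, -2.954]
wrist_force: [0.1, -0.3, -0.5]
finger_gap: 42.3
finger_force: 0.0
```

{"op": "send_rows", "data": {
  "series": [
    [[0, 0, 8], 0, 0],
    [[0, 0, 20], 0, 0],
    [[0, 0, 30], 0, 0],
    [[0, 0, 20], 0, 0],
    [[0, 0, 0], 0, -1]
  ]
}}

```text
clock: 16.95
eef_pos: [591.6, -37.4, 463.5]
eef_rot: [-3.14, 0.005, -2.954]
wrist_force: [0.3, -0.5, -0.1]
finger_gap: 51.7
finger_force: 0.0
```

Run:
```python
from h import *
P=look(["hook_grip","hook_seat","hook_curl"],("side",))
s=read_state();print(s["eef_pos"],s["eef_rot"],s["wrist_force"],s["finger_gap"],s["clock"])
cv2.imwrite("pics/g.png",cv2.resize(P[0]["color"][120:200,200:320],(750,500),interpolation=2))
```

```text
side hook_grip 0.64 [591.2 -36.  300.6] [278. 149.]
side hook_seat 0.79 [592.  -32.5 276.1] [278. 157.]
side hook_seat 0.68 [657.4 406.4  -5.6] [254. 173.]
side hook_curl 0.63 [609.2 -34.7 153.8] [283. 198.]
[591.65085343 -37.40108103 458.91678887] [ 3.14098479e+00 -1.76161219e-03 -2.95407466e+00] [-0.25867306  0.02839623 -0.35918998] 67.57551298526049 17.15
```

View pics/g.png

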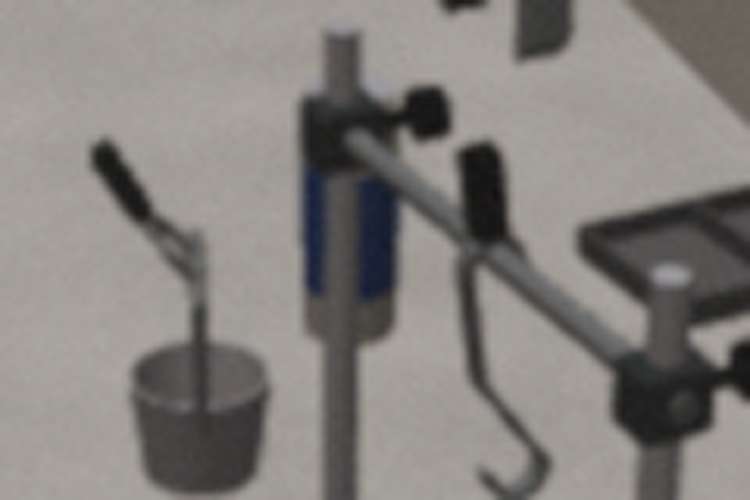

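The hook hangs on the bar with its seat at (278,157) px. It is tilted a little, with the lower curl at (283,198) swung away from the robot. Next is the far pail's grip.

{"op": "send_rows", "data": {
  "series": [
    [[-5, 20, 0], -2, -1],
    [[-10, 40, 0], -3, -1],
    [[-12, 42, 0], -3, -1],
    [[-12, 42, 0], -3, -1],
    [[-12, 42, 0], -3, -1],
    [[-12, 42, -10], -3, -1],
    [[-12, 42, -25], -3, -1],
    [[-10, 35, -30], -3, -1],
    [[-5, 16, -35], -1.4, -1],
    [[0, 0, -30], 0, -1],
    [[0, 0, 0], 0, -1],
    [[0, 0, 0], 0, -1]
  ]
}}

```text
clock: 18.35
eef_pos: [501.9, 283.1, 330.8]
eef_rot: [-3.141, -0.0, 2.903]
wrist_force: [0.4, -0.4, 1.5]
finger_gap: 93.6
finger_force: 0.0
```

Run:
```python
from h import *
P=look(["hook_grip","hook_seat","hook_curl","pail_grip","pail_bar"],("side",))
s=read_state();print(s["eef_pos"],s["eef_rot"],s["wrist_force"],s["finger_gap"],s["clock"])
```

```text
side hook_grip 0.65 [592.8 -36.6 296.3] [279. 150.]
side hook_seat 0.53 [596.4 -43.1 235. ] [280. 173.]
side hook_curl 0.62 [604.3 -40.  151. ] [282. 200.]
side pail_grip 0.83 [506.4 282.8 169.5] [219. 148.]
side pail_grip 0.83 [264.9 357.2 168. ] [138. 147.]
side pail_grip 0.7 [360.6 333.3 166.6] [170. 147.]
side pail_grip 0.68 [358.1 129.8 167.7] [178. 177.]
side pail_bar 0.97 [388.4 310.3 115.7] [181. 164.]
side pail_bar 0.89 [348.8 166.7 115.8] [175. 187.]
side pail_bar 0.61 [543.2 269.6 114.7] [232. 164.]
side pail_bar 0.61 [275.5 392.7 116.5] [143. 157.]
[501.96939942 283.12393061 331.31669451] [3.14062304e+00 1.20250264e-03 2.90279943e+00] [-0.44602617 -0.47341884  0.37710947] 93.8341333597311 18.65
```

{"op": "send_rows", "data": {
  "series": [
    [[-1, 1, -20], 0, -1],
    [[0, 0, -25], 0, -1],
    [[0, 0, -18], 0, -0.6],
    [[0, 0, -6], 0, 0],
    [[0, 0, 0], 0, 0.4],
    [[0, 0, 0], 0, 1],
    [[0, 0, 0], 0, 1],
    [[0, 0, 0], 0, 1],
    [[0, 0, 0], 0, 1],
    [[0, 0, 0], 0, 1],
    [[0, 0, 0], 0, 1],
    [[0, 0, 0], 0, 1]
  ],
  "squeeze": 55
}}

```text
clock: 19.85
eef_pos: [500.7, 284.3, 261.3]
eef_rot: [3.142, 0.0, 2.903]
wrist_force: [-0.4, 0.1, -0.0]
finger_gap: 17.6
finger_force: 0.0
```

{"op": "send_rows", "data": {
  "series": [
    [[0, 0, 0], 0, 1],
    [[0, 0, 0], 0, 1],
    [[0, 0, 2], 0, 1],
    [[0, 0, 3], 0, 1],
    [[0, 0, 5], 0, 1],
    [[0, 0, 10], 0, 1],
    [[0, 0, 15], 0, 1],
    [[0, 0, 15], 0, 1],
    [[0, 0, 10], 0, 1],
    [[0, 0, 0], 0, 1],
    [[0, 0, 0], 0, 1]
  ]
}}

```text
clock: 20.95
eef_pos: [500.7, 284.3, 321.0]
eef_rot: [-3.141, -0.0, 2.903]
wrist_force: [-0.4, 0.9, -2.8]
finger_gap: 15.3
finger_force: 54.9
```

Run:
```python
from h import *
P=look(["hook_curl","pail_grip","pail_bar","pail_mid"])
s=read_state();print(s["eef_pos"],s["eef_rot"],s["wrist_force"],s["moment"],s["finger_gap"],s["clock"])
o=np.zeros((400,800,3),np.uint8)
o[:,:400]=cv2.resize(P[0]["color"][100:200,185:285],(400,400),interpolation=2)
o[:,400:]=cv2.resize(P[1]["color"][140:240,130:230],(400,400),interpolation=2)
cv2.imwrite("pics/i.png",o)
```

```text
side hook_curl 0.68 [590.  -37.5 299. ] [278. 149.]
side pail_grip 0.97 [262.7 354.6 167.9] [138. 148.]
side pail_grip 0.92 [360.5 132.3 164.7] [179. 177.]
side pail_grip 0.78 [507.  278.8 224.8] [219. 132.]
side pail_grip 0.66 [361.5 332.4 164.8] [170. 148.]
side pail_bar 0.92 [275.1 393.5 116.5] [142. 157.]
side pail_bar 0.69 [543.1 271.6 174. ] [231. 146.]
side pail_bar 0.68 [389.5 309.2 115.7] [181. 164.]
side pail_bar 0.56 [346.5 169.  116.4] [174. 187.]
side pail_mid 0.92 [272.3 395.2  56. ] [144. 173.]
side pail_mid 0.83 [539.2 278.2 119.5] [230. 161.]
side pail_mid 0.6 [390.8 312.8  61.6] [183. 178.]
side pail_mid 0.59 [346.8 167.1  55.7] [176. 205.]
top hook_curl 0.47 [601.5 -35.5 161.1] [276. 176.]
top pail_grip 0.65 [262.1 353.6 165.6] [142. 289.]
top pail_grip 0.56 [505.6 279.5 227.5] [165. 205.]
top pail_grip 0.56 [359.8 135.2 172.4] [217. 257.]
top pail_bar 0.79 [542.7 273.7 177.6] [171. 194.]
top pail_bar 0.64 [347.5 167.3 116.7] [208. 259.]
top pail_bar 0.4 [271.5 393.6 117.2] [133. 284.]
top pail_mid 0.84 [541.3 277.7 118.1] [174. 196.]
top pail_mid 0.65 [271.7 396.3  63.8] [138. 281.]
[500.72259047 284.32846678 321.20983284] [-3.14147240e+00 -1.37813024e-04  2.90326337e+00] [-0.31163519  0.11983974 -2.336672  ] [0.0635775  0.09404201 0.00885554] 15.519378414003342 21.45
```

View pics/i.png

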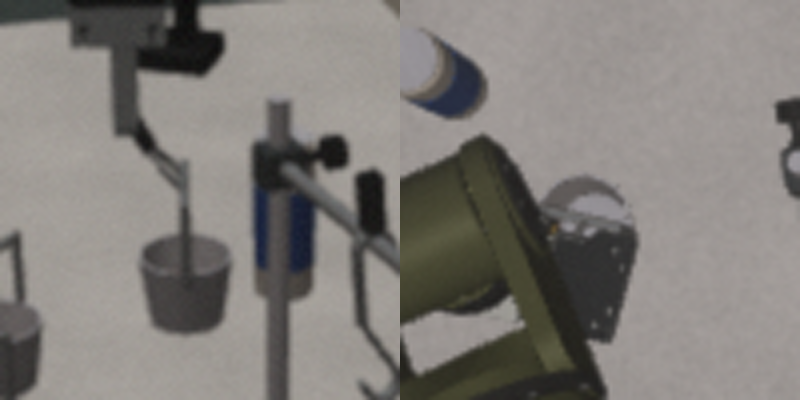

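The pail hangs level from the gripper, with its bail at (231,146) px. The hook still hangs tilted. With this high grasp the gripper body would only skim the hook's thumb grip. A grasp about 13 mm lower lets the body's front face push the thumb grip square instead, so I'll set the pail down and regrasp.

{"op": "send_rows", "data": {
  "series": [
    [[0, 0, -20], 0, 1],
    [[0, 0, -20], 0, 1],
    [[0, 0, -10], 0, 1],
    [[0, 0, -5], 0, 1],
    [[0, 0, -3], 0, 1],
    [[0, 0, -1.5], 0, 1],
    [[0, 0, 0], 0, 1],
    [[0, 0, 0], 0, 0.4],
    [[0, 0, 0], 0, 0.4],
    [[0, 0, 0], 0, 0.4]
  ]
}}

```text
clock: 22.45
eef_pos: [500.8, 284.4, 262.3]
eef_rot: [3.141, 0.001, 2.903]
wrist_force: [0.5, 0.7, -0.3]
finger_gap: 28.2
finger_force: 0.0
```

{"op": "send_rows", "data": {
  "series": [
    [[0, 0, -6], 0, 0.4],
    [[0, 0, -8], 0, 0.4],
    [[0, 0, 0], 0, 1],
    [[0, 0, 0], 0, 1],
    [[0, 0, 0], 0, 1],
    [[0, 0, 0], 0, 1],
    [[0, 0, 0], 0, 1],
    [[0, 0, 0], 0, 1]
  ]
}}

```text
clock: 23.25
eef_pos: [500.7, 284.3, 247.8]
eef_rot: [3.142, 0.0, 2.903]
wrist_force: [0.7, 0.2, -2.9]
finger_gap: 15.8
finger_force: 55.0
```

{"op": "send_rows", "data": {
  "series": [
    [[0, 0, 3], 0, 1],
    [[0, 0, 8], 0, 1],
    [[-5, -5, 15], 0, 1],
    [[-15, -30, 20], 0, 1],
    [[-20, -38, 17], 0, 1],
    [[-20, -38, 0], 3, 1],
    [[-10, -40, 0], 3.5, 1],
    [[0, -40, 0], 3.5, 1],
    [[0, -40, 0], 3.5, 1],
    [[0, -40, 0], 3.5, 1],
    [[0, -40, 0], 3.5, 1],
    [[0, -27, 0], 3.9, 1]
  ]
}}

```text
clock: 24.45
eef_pos: [430.1, -55.8, 312.2]
eef_rot: [-3.141, 0.002, -2.953]
wrist_force: [0.1, 0.2, -1.9]
finger_gap: 15.8
finger_force: 55.0
```

{"op": "send_rows", "data": {
  "series": [
    [[15, 0, 0], 0, 1],
    [[20, 0, 0], 0, 1],
    [[20, 0, 0], 0, 1],
    [[15, 0, 0], 0, 1],
    [[0, 0, 0], 0, 1],
    [[0, 0, 0], 0, 1]
  ]
}}

```text
clock: 25.05
eef_pos: [500.2, -53.7, 311.4]
eef_rot: [-3.141, 0.0, -2.954]
wrist_force: [0.6, -0.0, -1.4]
finger_gap: 15.4
finger_force: 55.0
```

Run:
```python
from h import *
P=look(["hook_curl","hook_grip","pail_bar","pail_mid"])
s=read_state();print(s["eef_pos"],s["eef_rot"],s["wrist_force"],s["moment"],s["finger_gap"],s["clock"])
cv2.imwrite("pics/j.png",cv2.resize(P[0]["color"][110:230,220:320],(500,600),interpolation=2))
```

```text
side hook_curl 0.65 [601.9 -38.3 154.3] [281. 199.]
side hook_grip 0.51 [592.3 -38.1 299.3] [279. 149.]
side pail_bar 0.86 [389.4 312.9 113.4] [181. 164.]
side pail_bar 0.79 [346.3 170.  117.3] [174. 186.]
side pail_bar 0.67 [540.8 -51.4 182.9] [260. 195.]
side pail_bar 0.6 [277.3 392.  115.8] [143. 157.]
side pail_mid 0.92 [349.6 164.8  56.5] [177. 205.]
side pail_mid 0.87 [386.  311.5  59.4] [181. 179.]
side pail_mid 0.69 [540.6 -42.5 124.9] [259. 213.]
top hook_curl 0.59 [601.8 -33.7 158.5] [276. 176.]
top hook_grip 0.5 [593.9 -41.3 300.7] [281. 172.]
top hook_grip 0.33 [778.   25.    6.1] [257. 130.]
top pail_bar 0.85 [396.4 314.4 120.8] [160. 243.]
top pail_bar 0.77 [269.2 393.1 117.5] [134. 284.]
top pail_bar 0.72 [352.  162.3 116.6] [210. 258.]
top pail_mid 0.81 [392.9 312.6  61.3] [165. 243.]
top pail_mid 0.81 [352.  167.4  59.8] [211. 257.]
top pail_mid 0.71 [270.8 396.8  61.4] [138. 282.]
[500.65908948 -53.68482178 310.88638647] [-3.14157159e+00  7.98678107e-05 -2.95411291e+00] [-1.27378159  0.67992341 -1.98210057] [ 0.05804175  0.09657349 -0.00190889] 15.731379725053687 25.55
```

View pics/j.png

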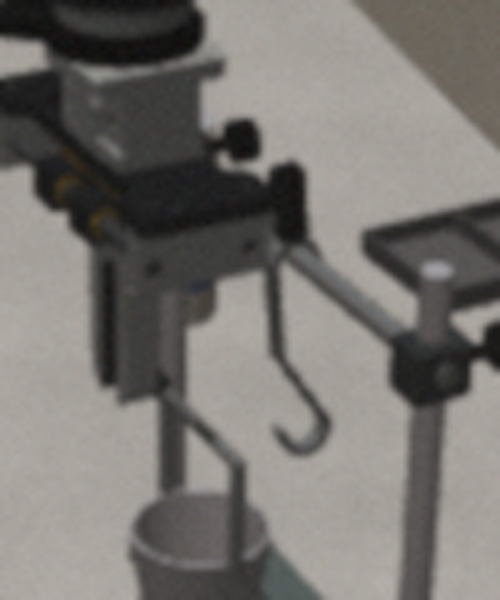

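The pail is held level on the robot's side, its bail corner near (267,203) px, just above the hook's lower curl at (281,195). The gripper body's face lines up with the thumb grip at (278,150). Moving in over the tip.

{"op": "send_rows", "data": {
  "series": [
    [[8, 1.5, 0], 0, 1],
    [[10, 2, 0], 0, 1],
    [[10, 2, 0], 0, 1],
    [[7, 1.2, 0], 0, 1],
    [[4, 0.8, 0], 0, 1],
    [[2, 0.4, 0], 0, 1],
    [[2, 0.4, 0], 0, 1],
    [[1.5, 0.2, 0], 0, 1],
    [[0, 0, 0], 0, 1],
    [[0, 0, 0], 0, 1],
    [[0, 0, 0], 0, 1]
  ]
}}

```text
clock: 26.65
eef_pos: [545.1, -45.2, 310.9]
eef_rot: [-3.142, 0.0, -2.954]
wrist_force: [-0.2, -0.5, -2.1]
finger_gap: 15.3
finger_force: 55.0
```

Run:
```python
from h import *
P=look(["hook_curl","hook_grip","pail_bar"],("side",))
s=read_state();print(s["eef_pos"],s["eef_rot"],s["wrist_force"],s["moment"],s["finger_gap"],s["clock"])
cv2.imwrite("pics/k.png",cv2.resize(P[0]["color"][130:220,240:315],(500,600),interpolation=2))
```

```text
side hook_curl 0.65 [601.  -39.1 154.4] [281. 199.]
side hook_curl 0.35 [590.9 -33.9  -1.1] [275. 246.]
side hook_grip 0.63 [593.5 -43.1 234.8] [279. 173.]
side pail_bar 0.94 [583.6 -38.8 183. ] [274. 191.]
side pail_bar 0.77 [346.4 166.3 116.3] [174. 187.]
side pail_bar 0.77 [273.2 393.9 116.6] [142. 157.]
side pail_bar 0.74 [388.5 312.4 114.9] [181. 164.]
[545.20166686 -45.18526964 310.85046366] [ 3.14158875e+00  1.04262981e-04 -2.95413539e+00] [ 0.41972807  0.38530886 -2.32389552] [0.01277732 0.07579623 0.02558597] 15.581443888791966 26.85
```

View pics/k.png

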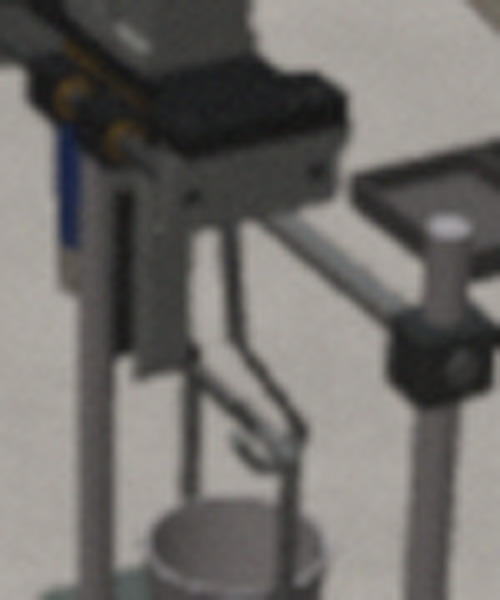

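The side view shows the bail's middle at about (276,190) px, directly above the hook's tip at (276,195). The hook is still tilted about 5°. I need several millimetres more forward. From here on I'll track the hook by its mask.

```bash
cat > m.py <<'E'
from h import *
def meas():
    p=camera("side"); s=read_state()
    r=[d for d in regions_of("hook_mid",p) if abs(np.argwhere(d["mask"]).mean(0)-[175,278]).max()<25]
    yaw=np.radians(10.7); T=s["eef_pos"]; b=T+[42.9,7.4,-129.8]
    print("t",s["clock"],"TCP",T.round(1),"F",s["wrist_force"].round(1),"bail px",np.round(px(b,p),1),"u",((b[0]-591.5)*np.cos(yaw)+(b[1]+37)*np.sin(yaw)).round(1))
    if r:
        m=r[0]["mask"]; 
        for row in range(148,206,2):
            c=np.flatnonzero(m[row,260:300])+260
            print(row,(c.min(),c.max()) if len(c) else "-",end=" ")
        print()
    g=p["color"][184:204,268:290].mean(2).astype(int)
    for i,row in enumerate(g): print(184+i,*row)
meas()
E
python3 m.py
```

```text
t 26.9 TCP [545.2 -45.2 310.8] F [-0.  -0.7 -1.5] bail px [275.9 190.9] u -3.5
184 50 69 115 148 158 160 159 158 122 71 78 114 147 159 160 161 164 160 162 159 158 160
185 58 73 99 126 149 159 160 159 143 103 70 80 129 156 158 160 160 163 159 159 157 159
186 58 59 76 100 129 148 159 161 157 139 100 72 109 147 157 157 161 158 160 158 158 157
187 64 52 59 76 97 123 146 157 162 153 134 93 79 115 145 157 160 161 158 157 158 159
188 64 57 70 70 77 96 124 147 156 156 152 116 72 78 117 147 159 158 157 159 160 160
189 60 67 100 99 74 76 96 120 138 150 155 140 104 70 82 130 157 160 160 160 157 158
190 64 70 122 135 103 72 72 82 103 130 149 153 138 101 69 107 146 158 160 161 160 157
191 62 73 125 152 137 101 73 58 72 102 133 151 154 134 92 79 116 145 158 162 162 162
192 63 73 124 158 154 143 110 78 60 74 105 130 152 151 120 71 76 123 150 158 161 164
193 62 74 126 159 161 158 147 114 73 57 81 106 129 148 132 86 60 87 136 158 161 161
194 65 73 130 160 163 159 147 130 105 75 80 101 115 130 128 95 62 66 127 157 160 161
195 63 73 129 160 164 158 136 118 115 107 94 97 104 114 110 88 71 72 127 158 162 161
196 63 74 127 161 166 158 131 100 95 110 121 107 97 104 104 94 77 93 139 158 161 162
197 64 73 129 162 163 161 145 102 68 93 123 121 97 90 102 99 86 117 151 164 163 163
198 63 81 132 162 165 163 158 129 85 70 95 114 100 85 86 91 90 130 161 166 167 164
199 65 87 135 163 167 166 165 152 124 81 71 82 87 76 70 72 81 133 163 166 167 165
200 64 88 136 163 164 164 162 165 153 122 92 81 84 79 66 59 73 133 164 163 167 166
201 66 88 135 161 162 161 164 163 160 154 140 128 131 111 78 60 80 133 166 166 165 165
202 64 88 136 159 163 165 163 161 164 164 161 159 157 131 86 62 88 138 165 164 166 164
203 64 88 132 156 160 160 161 159 159 159 159 156 158 129 83 63 87 136 162 164 163 161
```

{"op": "send_rows", "data": {
  "series": [
    [[1.5, 0.3, 0], 0, 1],
    [[1, 0.2, 0], 0, 1],
    [[1, 0.2, 0], 0, 1],
    [[0, 0, 0], 0, 1],
    [[0, 0, 0], 0, 1],
    [[0, 0, 0], 0, 1]
  ]
}}

```text
clock: 27.55
eef_pos: [548.7, -44.5, 310.8]
eef_rot: [3.142, -0.0, -2.954]
wrist_force: [-0.8, -0.1, -1.7]
finger_gap: 15.4
finger_force: 55.0
```

```bash
python3 m.py
```

```text
t 27.6 TCP [548.7 -44.5 310.8] F [ 0.7 -1.1 -1.7] bail px [277.1 190.5] u 0.1
148 - 150 - 152 - 154 - 156 - 158 - 160 - 162 - 164 - 166 (np.int64(273), np.int64(275)) 168 (np.int64(273), np.int64(275)) 170 (np.int64(273), np.int64(275)) 172 (np.int64(273), np.int64(275)) 174 (np.int64(273), np.int64(275)) 176 (np.int64(273), np.int64(275)) 178 (np.int64(273), np.int64(276)) 180 (np.int64(273), np.int64(276)) 182 (np.int64(274), np.int64(277)) 184 (np.int64(276), np.int64(278)) 186 (np.int64(277), np.int64(279)) 188 (np.int64(279), np.int64(280)) 190 (np.int64(280), np.int64(282)) 192 (np.int64(282), np.int64(283)) 194 (np.int64(283), np.int64(285)) 196 (np.int64(275), np.int64(275)) 198 (np.int64(275), np.int64(281)) 200 (np.int64(277), np.int64(281)) 202 - 204 - 
184 54 51 67 103 132 151 160 158 121 70 78 117 149 157 160 159 162 163 159 158 157 160
185 85 55 66 89 113 135 154 159 143 102 71 82 127 157 162 160 159 159 161 159 160 160
186 114 59 56 65 83 108 126 145 152 140 103 72 108 146 156 158 158 159 159 157 158 158
187 119 67 52 53 64 84 97 123 148 155 134 94 79 115 150 159 159 1
[... 671 characters left out ...]
00 79 74 126 155 162 161
196 101 66 72 130 160 160 131 99 100 126 150 141 109 90 96 104 97 98 136 158 161 161
197 103 64 73 131 160 161 143 101 68 94 133 145 123 91 79 94 103 106 138 162 162 162
198 98 64 72 130 161 162 157 129 83 73 98 118 114 94 77 77 86 89 130 163 165 165
199 102 62 74 130 162 164 163 151 122 83 69 83 90 88 71 63 63 71 128 161 167 166
200 104 65 73 129 163 163 164 163 151 124 94 84 86 89 90 78 64 70 130 161 165 166
201 106 67 76 125 162 165 164 165 163 154 138 130 130 133 129 96 65 73 131 163 166 167
202 102 65 72 127 157 162 161 160 162 163 161 160 161 159 143 100 65 72 132 164 166 164
203 103 66 73 127 155 156 155 152 153 157 157 158 159 157 139 94 63 73 133 160 165 161
```

{"op": "send_rows", "data": {
  "series": [
    [[1.5, 0.3, 0], 0, 1],
    [[1.5, 0.3, 0], 0, 1],
    [[1, 0.2, 0], 0, 1],
    [[0, 0, 0], 0, 1],
    [[0, 0, 0], 0, 1],
    [[0, 0, 0], 0, 1]
  ]
}}

```text
clock: 28.25
eef_pos: [552.7, -43.7, 310.8]
eef_rot: [3.142, -0.0, -2.954]
wrist_force: [-0.9, -0.1, -1.4]
finger_gap: 15.3
finger_force: 55.0
```

```bash
python3 m.py
```

```text
t 28.3 TCP [552.7 -43.7 310.8] F [-0.3 -0.4 -2.4] bail px [278.5 190.2] u 4.2
148 - 150 - 152 - 154 - 156 - 158 - 160 - 162 - 164 (np.int64(274), np.int64(274)) 166 (np.int64(273), np.int64(275)) 168 (np.int64(273), np.int64(275)) 170 (np.int64(273), np.int64(275)) 172 (np.int64(273), np.int64(275)) 174 (np.int64(273), np.int64(275)) 176 (np.int64(273), np.int64(275)) 178 (np.int64(273), np.int64(275)) 180 (np.int64(274), np.int64(276)) 182 (np.int64(275), np.int64(276)) 184 (np.int64(276), np.int64(277)) 186 (np.int64(278), np.int64(279)) 188 (np.int64(279), np.int64(280)) 190 (np.int64(281), np.int64(282)) 192 - 194 - 196 - 198 (np.int64(276), np.int64(281)) 200 (np.int64(278), np.int64(281)) 202 - 204 - 
184 76 69 51 65 93 124 149 156 121 73 78 116 146 158 160 159 161 160 158 162 160 160
185 123 105 68 58 71 96 124 149 141 106 72 81 128 157 161 160 162 161 159 157 158 161
186 154 130 83 55 56 70 93 123 135 129 99 71 108 146 160 159 159 159 159 157 156 158
187 159 133 85 57 55 62 71 90 107 127 126 89 79 116 148 158 161 160 159 159 158 161
188 158 128 81 60 76 85 73 72 87 106 127 10
[... 605 characters left out ...]
9 91 129 157 162 162
196 162 125 77 63 113 147 132 96 96 127 155 158 155 127 91 87 98 101 124 148 162 163
197 160 127 77 64 123 156 143 102 67 93 130 148 142 121 96 79 80 94 108 132 154 161
198 162 126 77 66 125 158 158 127 83 71 100 118 115 108 98 76 68 74 81 110 148 164
199 159 124 75 66 124 162 163 151 120 85 71 81 89 88 83 86 79 60 62 105 149 164
200 162 121 70 67 127 162 162 166 155 122 96 81 85 90 109 128 107 67 63 104 151 165
201 164 121 69 63 122 158 163 165 162 153 141 129 130 135 148 157 117 68 61 103 149 165
202 161 120 66 64 125 157 159 159 161 160 160 157 156 158 161 160 120 66 62 103 148 164
203 159 122 71 76 120 144 139 138 141 140 139 138 139 150 159 153 121 64 60 112 153 163
```

{"op": "send_rows", "data": {
  "series": [
    [[0, 0, -1], 0, 1],
    [[0, 0, -1], 0, 1],
    [[0, 0, -1], 0, 1],
    [[0, 0, 0], 0, 1]
  ]
}}

```text
clock: 28.75
eef_pos: [552.7, -43.7, 307.8]
eef_rot: [-3.142, 0.0, -2.954]
wrist_force: [0.0, -0.5, -2.1]
finger_gap: 15.8
finger_force: 55.0
```

{"op": "send_rows", "data": {
  "series": [
    [[0, 0, -1], 0, 1],
    [[0, 0, -1], 0, 1],
    [[0, 0, -1], 0, 1],
    [[0, 0, 0], 0, 1]
  ]
}}

```text
clock: 29.15
eef_pos: [552.6, -43.7, 304.4]
eef_rot: [3.141, -0.001, -2.954]
wrist_force: [-0.3, -0.4, -2.2]
finger_gap: 15.7
finger_force: 55.0
```

```bash
python3 m.py
```

```text
t 29.2 TCP [552.6 -43.6 304.4] F [-0.2 -0.5 -1.4] bail px [278.4 192.3] u 4.1
148 - 150 - 152 - 154 - 156 - 158 - 160 - 162 - 164 - 166 - 168 (np.int64(272), np.int64(275)) 170 (np.int64(272), np.int64(275)) 172 (np.int64(272), np.int64(275)) 174 (np.int64(273), np.int64(275)) 176 (np.int64(273), np.int64(275)) 178 (np.int64(273), np.int64(275)) 180 (np.int64(273), np.int64(275)) 182 (np.int64(273), np.int64(275)) 184 (np.int64(275), np.int64(277)) 186 (np.int64(276), np.int64(278)) 188 (np.int64(277), np.int64(279)) 190 (np.int64(278), np.int64(281)) 192 (np.int64(279), np.int64(282)) 194 (np.int64(281), np.int64(283)) 196 (np.int64(272), np.int64(273)) 198 (np.int64(273), np.int64(280)) 200 (np.int64(274), np.int64(281)) 202 - 204 - 
184 58 62 52 51 107 148 140 106 70 78 132 157 158 158 159 160 161 162 157 157 159 160
185 60 58 51 47 91 141 156 141 93 66 104 144 159 164 163 160 161 161 162 160 160 160
186 66 57 44 54 87 122 150 152 121 71 76 115 147 159 159 158 161 158 158 158 160 160
187 114 93 57 54 75 98 126 147 139 105 71 79 131 159 160 160 160 159 161 158 158 159
188 153 119 6
[... 639 characters left out ...]
1 160 162 163 163
196 163 122 70 54 79 97 106 128 154 160 146 112 76 88 102 100 115 143 160 164 160 160
197 160 122 70 60 99 97 71 87 135 156 151 125 92 78 92 104 113 135 153 163 160 162
198 163 122 66 64 117 118 77 69 111 136 131 116 99 83 77 92 106 119 137 158 164 165
199 160 120 67 67 123 142 113 74 78 98 103 101 95 88 105 105 97 101 112 134 157 166
200 161 119 64 64 127 157 145 110 79 73 82 81 91 116 145 139 102 82 81 111 148 163
201 162 123 67 66 124 161 159 146 123 111 97 108 129 148 160 156 118 70 62 116 153 166
202 160 121 67 70 128 161 165 161 161 152 140 151 158 161 164 158 120 65 63 125 162 165
203 160 118 68 73 129 163 163 163 164 163 162 164 162 164 164 153 113 66 63 124 159 165
```

{"op": "send_rows", "data": {
  "series": [
    [[-0.5, 0, -1], 0, 1],
    [[0, 0, -1], 0, 1],
    [[0, 0, -1], 0, 1],
    [[0, 0, 0], 0, 1]
  ]
}}

```text
clock: 29.65
eef_pos: [552.2, -43.7, 301.6]
eef_rot: [3.141, -0.0, -2.954]
wrist_force: [-0.3, 0.3, -2.7]
finger_gap: 15.4
finger_force: 55.0
```

{"op": "send_rows", "data": {
  "series": [
    [[-0.5, -0.1, -1], 0, 1],
    [[-0.5, -0.1, -1], 0, 1],
    [[-0.5, -0.1, -1], 0, 1],
    [[0, 0, 0], 0, 1]
  ]
}}

```text
clock: 30.05
eef_pos: [550.7, -44.0, 298.6]
eef_rot: [3.142, -0.0, -2.954]
wrist_force: [0.2, 0.5, -1.8]
finger_gap: 15.7
finger_force: 55.0
```

```bash
python3 m.py
```

```text
t 30.1 TCP [550.7 -44.  298.8] F [-0.5  0.2 -2.1] bail px [277.7 194.3] u 2.2
148 - 150 - 152 - 154 - 156 - 158 - 160 - 162 - 164 - 166 - 168 - 170 (np.int64(272), np.int64(274)) 172 (np.int64(272), np.int64(275)) 174 (np.int64(273), np.int64(275)) 176 (np.int64(273), np.int64(275)) 178 (np.int64(273), np.int64(275)) 180 (np.int64(273), np.int64(275)) 182 (np.int64(273), np.int64(275)) 184 (np.int64(274), np.int64(276)) 186 (np.int64(276), np.int64(277)) 188 (np.int64(277), np.int64(279)) 190 (np.int64(279), np.int64(280)) 192 (np.int64(281), np.int64(281)) 194 (np.int64(281), np.int64(282)) 196 (np.int64(281), np.int64(283)) 198 - 200 (np.int64(275), np.int64(278)) 202 - 204 - 
184 62 70 108 144 159 158 140 107 68 80 130 158 160 160 160 159 163 161 160 160 160 160
185 58 63 74 107 147 159 158 141 99 64 109 146 157 160 163 159 161 161 161 157 159 159
186 60 60 54 74 129 158 159 156 119 74 79 115 149 162 161 162 160 160 159 159 160 159
187 58 56 52 77 129 156 159 160 139 104 71 78 131 160 163 162 161 158 158 159 157 163
188 60 47 57 86 120 149 157 160 156 138 94 65 106 151 159 160 162
[... 582 characters left out ...]
 65 101 144 160 160 162 164
196 138 90 64 80 97 94 101 107 97 82 60 64 89 94 81 70 105 143 159 164 165 163
197 135 89 63 83 115 100 70 85 119 123 86 63 84 98 87 80 119 154 163 163 162 161
198 136 91 64 92 136 122 74 70 109 132 108 80 82 100 98 102 136 161 166 165 165 164
199 136 87 68 105 146 143 111 76 80 97 96 83 74 88 102 114 135 154 165 167 168 166
200 131 82 66 107 148 158 145 108 78 74 80 82 81 87 96 103 117 134 156 166 165 165
201 132 79 63 102 146 163 161 147 125 108 105 113 126 126 111 98 101 110 130 152 166 168
202 131 76 63 104 146 163 164 162 161 154 149 155 161 158 143 111 87 85 98 140 162 166
203 130 76 63 104 148 163 165 166 166 165 163 162 165 162 160 122 79 64 94 140 162 164
```

{"op": "send_rows", "data": {
  "series": [
    [[0, 0, -1], 0, 1],
    [[0, 0, -1], 0, 1],
    [[0, 0, -1], 0, 1],
    [[0, 0, -1], 0, 1],
    [[0, 0, 0], 0, 1]
  ]
}}

```text
clock: 30.65
eef_pos: [550.7, -44.0, 294.6]
eef_rot: [3.141, -0.0, -2.954]
wrist_force: [0.2, 0.3, -2.8]
finger_gap: 15.5
finger_force: 55.0
```

{"op": "send_rows", "data": {
  "series": [
    [[0, 0, -1], 0, 1],
    [[0, 0, -1], 0, 1],
    [[0, 0, 0], 0, 1]
  ]
}}

```text
clock: 30.95
eef_pos: [550.7, -44.0, 292.6]
eef_rot: [3.142, -0.0, -2.954]
wrist_force: [0.0, 0.0, -1.9]
finger_gap: 15.5
finger_force: 55.0
```

{"op": "send_rows", "data": {
  "series": [
    [[0, 0, -1], 0, 1],
    [[0, 0, 0], 0, 1]
  ]
}}

```text
clock: 31.15
eef_pos: [550.7, -44.0, 291.7]
eef_rot: [3.142, -0.0, -2.954]
wrist_force: [-0.4, 0.0, -2.7]
finger_gap: 15.5
finger_force: 55.0
```

```bash
python3 m.py
```

```text
t 31.2 TCP [550.7 -44.  291.7] F [-0.1 -0.1 -2.4] bail px [277.6 196.6] u 2.2
184 62 70 130 159 162 159 142 103 71 77 131 158 159 160 160 158 164 160 161 159 161 159
185 64 73 123 157 162 160 158 141 98 62 106 145 158 160 160 161 162 162 162 159 160 159
186 60 73 107 143 158 162 161 157 119 74 76 116 148 163 160 159 161 160 160 158 160 159
187 62 69 77 121 154 158 160 157 139 104 69 81 133 162 161 161 159 164 160 159 157 159
188 62 68 65 101 144 159 160 161 157 138 95 64 107 148 158 161 162 159 158 162 159 160
189 62 63 54 76 129 159 162 162 159 153 119 72 80 120 150 158 162 160 160 159 159 162
190 55 52 56 78 121 149 161 162 161 156 137 105 71 93 138 158 161 160 162 160 161 160
191 77 58 55 77 100 130 152 161 160 161 158 140 97 71 110 146 158 159 161 162 161 162
192 111 79 56 63 78 103 132 152 162 162 162 157 120 72 78 129 155 160 163 162 162 163
193 132 83 59 53 62 81 103 129 151 161 161 160 144 98 63 107 146 158 161 162 160 160
194 133 85 62 66 75 73 80 94 123 152 164 163 154 113 64 76 118 149 160 162 162 160
195 134 88 63 81 89 76 69 78 96 125 150 160 151 113 73 65 95 143 159 163 163 163
196 137 87 60 81 93 85 71 66 72 87 118 135 125 100 82 70 105 148 159 162 162 163
197 136 88 63 82 111 99 67 56 50 56 76 98 99 92 80 74 119 156 162 165 164 164
198 136 90 64 88 133 121 75 53 53 51 53 73 89 89 80 95 138 162 167 166 166 166
199 136 91 65 96 142 144 105 71 57 54 49 55 88 101 96 123 154 166 166 166 166 167
200 135 90 65 105 149 161 146 109 75 61 56 63 87 104 112 129 152 168 168 168 164 165
201 134 87 65 103 145 165 159 146 126 110 99 101 97 98 105 112 134 158 168 169 167 166
202 132 79 62 103 149 164 166 161 157 153 149 142 122 96 94 108 117 138 158 165 165 165
203 129 79 65 102 148 164 167 167 165 166 165 162 148 121 96 95 108 117 138 157 165 164
```

{"op": "send_rows", "data": {
  "series": [
    [[0, 0, -1], 0, 1],
    [[0, 0, 0], 0, 1]
  ]
}}

```text
clock: 31.45
eef_pos: [550.7, -44.0, 290.7]
eef_rot: [3.142, -0.0, -2.954]
wrist_force: [-0.5, -0.8, -2.4]
finger_gap: 15.4
finger_force: 55.0
```

{"op": "send_rows", "data": {
  "series": [
    [[0, 0, -1], 0, 1],
    [[0, 0, 0], 0, 1]
  ]
}}

```text
clock: 31.65
eef_pos: [550.9, -44.0, 290.2]
eef_rot: [-3.141, 0.001, -2.954]
wrist_force: [0.4, 0.4, 1.4]
finger_gap: 15.6
finger_force: 55.0
```

{"op": "send_rows", "data": {
  "series": [
    [[0, 0, -0.5], 0, 1],
    [[0, 0, 0], 0, 1]
  ]
}}

```text
clock: 31.85
eef_pos: [551.0, -44.0, 289.9]
eef_rot: [-3.141, 0.001, -2.954]
wrist_force: [-0.4, -0.8, 4.5]
finger_gap: 15.4
finger_force: 55.0
```

{"op": "send_rows", "data": {
  "series": [
    [[0, 0, -0.5], 0, 1],
    [[0, 0, 0], 0, 1]
  ]
}}

```text
clock: 32.05
eef_pos: [551.1, -44.0, 289.8]
eef_rot: [-3.141, 0.002, -2.954]
wrist_force: [1.3, 0.5, 7.2]
finger_gap: 15.3
finger_force: 55.0
```

{"op": "send_rows", "data": {
  "series": [
    [[0, 0, -0.4], 0, 1],
    [[0, 0, 0], 0, 1],
    [[0, 0, 0], 0, 1]
  ]
}}

```text
clock: 32.35
eef_pos: [551.2, -44.0, 289.6]
eef_rot: [-3.141, 0.003, -2.954]
wrist_force: [-0.6, 0.1, 8.8]
finger_gap: 15.9
finger_force: 55.0
```

{"op": "send_rows", "data": {
  "series": [
    [[0, 0, 0], 0, 1],
    [[0, 0, 0], 0, 1],
    [[0, 0, 0], 0, 1],
    [[0, 0, 0], 0, 1],
    [[0, 0, 0], 0, 1],
    [[0, 0, 0], 0, 1]
  ]
}}

```text
clock: 32.95
eef_pos: [551.2, -44.0, 289.6]
eef_rot: [-3.141, 0.003, -2.954]
wrist_force: [0.6, 0.2, 8.0]
finger_gap: 15.7
finger_force: 55.0
```

{"op": "send_rows", "data": {
  "series": [
    [[0, 0, 0], 0, 1],
    [[0, 0, 0], 0, 1],
    [[0, 0, 0], 0, 1],
    [[0, 0, 0], 0, 1],
    [[0, 0, 0], 0, 1],
    [[0, 0, 0], 0, 1]
  ]
}}

```text
clock: 33.55
eef_pos: [551.2, -44.0, 289.7]
eef_rot: [-3.141, 0.003, -2.954]
wrist_force: [-0.2, -0.1, 8.0]
finger_gap: 15.3
finger_force: 55.0
```

```bash
python3 m.py
python3 - <<'E'
from h import *
look(["hook_curl","hook_grip","hook_seat"],("side",))
E
```

```text
t 33.6 TCP [551.2 -44.  289.6] F [0.4 0.3 8.1] bail px [277.8 197.3] u 2.6
184 62 67 110 149 160 160 156 119 73 78 116 146 162 161 159 159 159 163 161 159 160 162
185 63 68 109 147 159 159 160 143 105 72 82 128 158 162 160 159 162 161 162 161 158 162
186 64 66 97 138 159 160 158 156 140 93 65 108 150 158 158 160 159 160 161 159 160 161
187 60 62 77 126 156 159 161 159 154 121 74 77 120 148 163 160 160 160 158 158 160 160
188 61 60 55 99 142 161 159 159 156 140 105 72 85 132 159 164 162 160 158 159 161 159
189 64 62 49 62 124 156 160 162 160 156 137 96 65 108 146 156 160 161 158 161 161 161
190 60 57 49 66 116 148 162 161 161 157 151 119 72 76 116 149 160 158 161 162 163 161
191 67 53 50 74 105 129 152 160 161 160 156 141 104 69 80 130 157 161 162 161 162 162
192 113 89 57 66 84 106 131 153 162 163 161 159 140 95 66 107 144 157 161 162 161 164
193 153 116 66 54 64 84 103 132 152 161 163 163 154 117 72 77 117 150 159 161 161 160
194 157 121 67 54 73 80 84 104 131 153 162 162 160 127 78 56 86 133 160 161 163 161
195 159 119 65 58 93 95 73 83 103 127 151 161 156 126 83 63 74 129 160 161 163 162
196 161 122 67 62 109 110 75 64 77 88 119 146 143 113 88 71 84 134 159 163 164 164
197 162 121 68 64 120 124 80 55 60 62 80 114 118 100 85 79 105 147 163 165 162 164
198 161 119 70 64 126 147 103 61 50 48 56 76 90 95 85 86 133 161 166 167 165 166
199 162 123 70 64 125 159 135 90 61 47 46 55 79 93 87 111 148 166 168 168 168 167
200 162 120 68 64 124 161 154 133 100 67 58 58 75 96 103 125 150 165 168 168 166 165
201 162 120 67 70 126 161 161 159 143 122 110 99 90 96 105 114 134 157 165 167 170 165
202 164 120 68 64 126 160 165 165 162 161 153 146 121 95 95 106 118 138 159 165 167 166
203 161 122 66 69 128 162 167 166 164 167 165 161 149 123 97 94 106 117 137 156 165 161
side hook_curl 0.53 [598.  -36.6 152.8] [279. 199.]
```

{"op": "send_rows", "data": {
  "series": [
    [[0, 0, -0.3], 0, 1],
    [[0, 0, 0], 0, 1],
    [[0, 0, 0], 0, 1]
  ]
}}

```text
clock: 34.15
eef_pos: [551.2, -44.0, 289.5]
eef_rot: [-3.141, 0.003, -2.954]
wrist_force: [0.4, -0.3, 9.6]
finger_gap: 15.9
finger_force: 55.0
```

{"op": "send_rows", "data": {
  "series": [
    [[0, 0, 0], 0, 1],
    [[0, 0, 0], 0, 1],
    [[0, 0, 0], 0, 1],
    [[0, 0, 0], 0, 1],
    [[0, 0, 0], 0, 1],
    [[0, 0, 0], 0, 1],
    [[0, 0, 0], 0, 1],
    [[0, 0, 0], 0, 1],
    [[0, 0, 0], 0, 1],
    [[0, 0, 0], 0, 1]
  ]
}}

```text
clock: 35.15
eef_pos: [551.3, -44.0, 289.5]
eef_rot: [-3.141, 0.003, -2.954]
wrist_force: [-0.5, 0.3, 9.4]
finger_gap: 15.4
finger_force: 55.0
```

{"op": "send_rows", "data": {
  "series": [
    [[0, 0, 0.5], 0, 1],
    [[0, 0, 0.5], 0, 1],
    [[0, 0, 0.4], 0, 1],
    [[0, 0, 0], 0, 1],
    [[0, 0, 0], 0, 1]
  ]
}}

```text
clock: 35.65
eef_pos: [550.9, -44.0, 289.9]
eef_rot: [-3.141, 0.001, -2.954]
wrist_force: [-0.5, 0.8, 6.4]
finger_gap: 15.8
finger_force: 55.0
```

{"op": "send_rows", "data": {
  "series": [
    [[0, 0, 0.4], 0, 1],
    [[0, 0, 0.4], 0, 1],
    [[0, 0, 0], 0, 1],
    [[0, 0, 0], 0, 1]
  ]
}}

```text
clock: 36.05
eef_pos: [550.7, -44.0, 290.2]
eef_rot: [3.142, -0.0, -2.954]
wrist_force: [0.3, 0.6, 3.3]
finger_gap: 15.7
finger_force: 55.0
```

{"op": "send_rows", "data": {
  "series": [
    [[0, 0, 0.5], 0, 1],
    [[0, 0, 0], 0, 1],
    [[0, 0, 0], 0, 0.6],
    [[0, 0, 0], 0, 0.4],
    [[0, 0, 0], 0, 0.2],
    [[0, 0, 0], 0, 0],
    [[0, 0, 0], 0, 0],
    [[0, 0, 0], 0, 0]
  ]
}}

```text
clock: 36.85
eef_pos: [550.7, -44.0, 290.8]
eef_rot: [3.142, 0.0, -2.954]
wrist_force: [-0.7, -0.1, 0.1]
finger_gap: 46.7
finger_force: 0.0
```

Run:
```python
from h import *
look(["hook_curl","hook_grip","pail_bar","pail_mid","pail_grip"],("side",))
s=read_state();print(s["eef_pos"],s["wrist_force"],s["finger_gap"],s["clock"])
```

```text
side pail_bar 0.82 [345.9 165.1 116.6] [174. 187.]
side pail_bar 0.75 [389.5 310.5 112.7] [181. 165.]
side pail_bar 0.74 [274.4 390.2 113.7] [142. 158.]
side pail_bar 0.68 [592.4 -38.7 159.8] [277. 198.]
side pail_mid 0.82 [272.3 392.9  57.3] [144. 173.]
side pail_mid 0.78 [591.7 -34.  102.6] [276. 215.]
side pail_mid 0.7 [387.2 311.7  60.2] [182. 179.]
side pail_mid 0.57 [349.4 164.2  57.2] [177. 205.]
side pail_grip 0.97 [263.1 356.6 170.5] [138. 147.]
side pail_grip 0.96 [559.4 -42.6 210.8] [266. 183.]
side pail_grip 0.8 [363.  333.3 167.5] [171. 147.]
side pail_grip 0.75 [358.9 133.8 167.2] [178. 176.]
[550.73482919 -43.98353206 290.79845246] [ 0.19774785 -0.75852785 -0.34986466] 47.08583572992057 37.15
```

The pail hangs from the hook, with the bail at (592,-39,160). Backing out towards the robot, then up and away.

{"op": "send_rows", "data": {
  "series": [
    [[-3, -0.6, 0], 0, 0],
    [[-6, -1.2, 0], 0, 0],
    [[-10, -2, 0], 0, 0],
    [[-15, -3, 0], 0, 0],
    [[-20, -4, 0], 0, 0],
    [[-20, -4, 0], 0, 0],
    [[-15, -3, 10], 0, 0],
    [[0, 0, 20], 0, 0],
    [[0, 0, 20], 0, 0],
    [[0, 0, 0], 0, 0],
    [[0, 0, 0], 0, 0]
  ]
}}

```text
clock: 38.25
eef_pos: [461.3, -61.8, 340.3]
eef_rot: [-3.142, 0.0, -2.954]
wrist_force: [0.3, -0.5, 0.1]
finger_gap: 47.1
finger_force: 0.0
```

Run:
```python
from h import *
for i in range(2): look(["hook_curl","hook_grip","hook_seat","pail_bar","pail_mid","spray_can","meter","flux_jar"],("side",) if i else ("side","top"))
s=read_state();print(s["eef_pos"],s["wrist_force"],s["finger_gap"],s["clock"])
```

```text
side hook_curl 0.84 [596.9 -39.9 154. ] [279. 200.]
side hook_grip 0.7 [590.6 -35.  275.7] [278. 157.]
side hook_grip 0.63 [593.5 -37.5 299.8] [279. 149.]
side hook_seat 0.75 [594.7 -42.5 235. ] [280. 173.]
side hook_seat 0.64 [592.2 -35.9 277.7] [278. 157.]
side pail_bar 0.9 [272.9 387.8 113.8] [142. 158.]
side pail_bar 0.86 [345.7 166.  119. ] [174. 187.]
side pail_bar 0.7 [592.5 -40.7 156.9] [278. 199.]
side pail_bar 0.66 [390.2 310.9 111.7] [182. 165.]
side pail_mid 0.8 [347.  168.3  53.3] [176. 205.]
side pail_mid 0.75 [386.8 312.9  62.5] [182. 178.]
side pail_mid 0.63 [591.9 -35.5 105.1] [276. 215.]
side pail_mid 0.56 [269.5 394.5  58.2] [143. 173.]
side spray_can 0.71 [657.6 406.9  -4.3] [254. 172.]
side meter 0.65 [ 651.9 -363.2   -3.4] [346. 328.]
side meter 0.46 [590.4 -31.  275.9] [277. 157.]
side flux_jar 0.85 [776.9  27.8   1.4] [328. 223.]
top hook_curl 0.42 [595.1 -35.7 158.3] [276. 178.]
top hook_curl 0.25 [594.5 -31.5 255.3] [276. 174.]
top hook_grip 0.44 [592.9 -36.9 302.1] [279. 172.]
top hook_seat 0.5 [587.9 -33.7 279.6] [277. 175.]
top pail_bar 0.83 [347.4 168.2 
[... 723 characters left out ...]
587.8 -41.4 158.7] [276. 199.]
side pail_bar 0.81 [272.8 390.6 116.4] [142. 157.]
side pail_bar 0.7 [388.5 310.5 112.6] [181. 165.]
side pail_bar 0.61 [346.8 167.2 118.8] [174. 186.]
side pail_mid 0.91 [269.9 396.1  58.7] [143. 172.]
side pail_mid 0.85 [388.4 313.3  62.5] [182. 178.]
side pail_mid 0.8 [591.1 -31.9 105.5] [276. 214.]
side pail_mid 0.56 [346.9 165.1  57. ] [176. 205.]
side spray_can 0.49 [660.7 406.7  -5.9] [255. 173.]
side meter 0.94 [ 654.1 -364.1   -6.2] [347. 329.]
side meter 0.3 [560.3 -41.9 213. ] [266. 182.]
side flux_jar 0.84 [7.771e+02 2.650e+01 6.000e-01] [328. 224.]
[461.73491568 -61.78608836 340.82567251] [ 0.11589978 -0.20998949 -0.59100308] 47.17215290171675 39.6
```

Both hang steadily, the bystanders have not moved and the gripper is clear. Handing in after a short settle.

{"op": "send_rows", "data": {
  "series": [
    [[0, 0, 0], 0, 0],
    [[0, 0, 0], 0, 0],
    [[0, 0, 0], 0, 0],
    [[0, 0, 0], 0, 0],
    [[0, 0, 0], 0, 0],
    [[0, 0, 0], 0, 0],
    [[0, 0, 0], 0, 0],
    [[0, 0, 0], 0, 0]
  ]
}}

```text
clock: 40.4
eef_pos: [461.7, -61.8, 340.8]
eef_rot: [3.142, 0.0, -2.954]
wrist_force: [0.5, 0.2, 0.2]
finger_gap: 47.3
finger_force: 0.0
```

```bash
python3 -c "
from cell import *
print(sign_off())"
```

```text
the job is handed in; nothing more can be done
None
```

The S-hook hangs on the middle of the bar (rested with about 5 N before release) and the farthest pail hangs freely from its lower curl after a pull of about 9.5 N for over a second; the can, meter and jar show no movement, and I handed in at about 40 s with the gripper clear.

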